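# Check the tension arm of a bench belt grinder

### The job

The belt is off the bench grinder; before a new one goes on, check the spring of its tension arm: with the fingertips press the rubber pad on the arm's end slowly down from above until the arm's pointer stands at the tip of the set marker on the scale, not past it, and keep it there a moment. Then ease the arm back up to its stop under the fingers, without letting it snap back, and take the hand away. Grip nothing, and leave the set marker and the things lying about the bench where they are.

Things in the scene. Friction and masses are not known exactly. Their poses are not given: they have to be found in the camera images.
- grinder: Bench belt grinder without belt, bolted down: base plate 250 x 460 x 12 mm, grey motor, drive wheel, rubber-tyred contact wheel at the -y end. Origin: underside of the base, on the bench, near its middle; z up, x from the motor towards the side with the wheels and the scale's face, y along the base towards the scale. All of it below 300 mm.
- pivot (a point): Hinge axis of the tension arm, at (64, -60, 200) mm in the grinder's frame; the axis runs along the grinder's x.
- tension_arm: Sprung steel bar 25 x 8 mm with an idler wheel (64 mm across, 105 mm from the hinge) and a pad on its end. Origin on the hinge, y along the arm, x along the hinge. At its upper stop it rises 0.17 rad above level; pressed, it turns down, at most 0.34 rad. A spring holds it up: about 5 N on the pad starts it, 10 to 15 N far down; let go, it snaps back.
- pad_top (a point): Centre of the upper face of the black rubber palm pad on the arm's end, 80 mm (along x) by 56 mm (along the arm): 205 mm along the arm from the hinge and 45 mm above the arm's centre line. It moves with the arm; the pad tilts with it.
- pointer_tip (a point): Tip of the black pointer, 5 mm high, on the arm's end, on the arm's centre line 270 mm from the hinge. It moves with the arm, down the face of a curved aluminium scale (249 to 285 mm from the hinge, on a post at the +y end of the base).
- marker_tip (a point): Inward tip, 5 mm high, of the set marker: a dark clamp 18 x 22 x 16 mm with a brass thumbscrew on the scale's outer edge, tip 274 mm from the hinge, 0.11 to 0.25 rad below the pointer's rest. The pointer stands at it when both lie in the same direction from the hinge. Own axes: y away from the hinge, z up along the scale. Only friction holds it.
- ear_defenders: Orange and black ear defenders lying on the bench, about 155 x 160 x 72 mm. Origin on the bench, near the middle. Leave alone.
- tube_offcut: Offcut of square steel tube standing on end, 40 x 40 x 85 mm. Origin: centre of its underside. Leave alone.
- spray_can: Aluminium spray can, 52 mm in diameter, 150 mm high, upright. Origin: centre of its underside. Leave alone.

How it is judged (in metres and radians):
On the way, in this order (a step that is already met when the one before it is completed fails the run):
1. the fingers press the arm so that its pointer stands at the set marker's tip (within 6 mm), for 0.4 s (z of pointer_tip in the frame of marker_tip between -0.006 and 0.006 m and contact force between the fingers and tension_arm above 1 N), for 0.4 s.
2. the arm is back at its upper stop (distance of pointer_tip from where it was at the start of the episode below 0.004 m), for 0.2 s.
At the end, for the whole second after the job is handed in: The arm has been pressed to the marker and is back at rest at its upper stop (pointer within 4 mm of where it began), the set marker has not moved (4 mm), the three loose things are where they were (15 mm) (distance of each of pointer_tip, marker_tip from where it was at the start of the episode below 0.004 m and angular speed of tension_arm below 0.1 rad/s and distance of each of ear_defenders, tube_offcut, spray_can from where it was at the start of the episode below 0.015 m); the robot touches nothing.
It fails at once if the pointer is pressed more than 15 mm past the set marker (z of pointer_tip in the frame of marker_tip below -0.015 m).
It fails at once if the arm snaps (turns faster than 2 rad/s) (angular speed of tension_arm above 2 rad/s).
It fails at once if the arm is gripped, or worked otherwise than from above its pad (the fingers touch it with the grasp point below the pad's upper face) (contact force between the fingers and tension_arm above 1 N and z of the grasp point in the frame of pad_top below 0 m).
It fails at once if the set marker is shifted (distance of marker_tip from where it was at the start of the episode above 0.004 m).
It fails at once if a loose thing is pushed, lifted or carried (distance of any of ear_defenders, tube_offcut, spray_can from where it was at the start of the episode above 0.015 m).
It also fails if it takes over 45 s, if anything falls off the work surface, if the arm or the gripper's body presses on something with over 40 N, if the wrist force passes 120 N, or if a joint passes its speed limit or range.

### The arm

A 7-joint arm with a two-finger parallel gripper is mounted at the origin on the work surface. World frame = base frame: x ahead of the robot, y to its left, z up, the work surface at z = 0. Lengths are in m, angles in degrees, forces in N, time in s.
With the tool pointing down it reaches from about 0.4 to 0.85 m from the base axis. Payload 10.4 kg.
Tool frame: the origin (TCP) lies at the very end of the fingers, on their centre line; the grasp point (between the pads) lies 19 mm behind it; z points along the fingers, y is the direction in which the jaws open and shut (so a half turn about z gives the same grasp; the last joint's range is limited). The gripper opens to 87 mm and grips with 3 to 60 N. Pads are 19 mm wide; open, the fingers measure 117 mm over their backs; the gripper's body (75 mm by 190 mm) begins 51 mm behind the grasp point.
Start: joints at [-67.987, 19.034, -3.707, 83.658, 1.238, 77.344, -5.071], TCP at [0.247, 0.574, 0.223] pointing down, gripper open.
Joint ranges: [-148.97, 148.97], [-28.65, 121.19], [-84.17, 76.75], [9.2, 138.47], [-72.65, 252.65], [3.7, 117.97], [-149.18, 149.18]. Speed limits (degrees/s): [127.2, 127.2, 159.86, 159.86, 180, 180, 180].

### API

Orientations are given as [roll, pitch, yaw] about the fixed x, y, z axes, in that order (R = Rz(yaw) Ry(pitch) Rx(roll)).
In Python, from workcell import arm gives the robot as it stands.
- The arm moves only by the tool drive_tool, never from a script. Its argument "deltas" is a list of rows, each a list of 4 numbers: the shift along the tool's x, y, z in cm, then the turn about the tool's z in degrees. A call has 1 to 10 rows; each row shifts and turns the commanded pose from where the row before left it, along the tool's axes as they then stand; what a row does not reach is not made up. A row lasts 1/10 s, in which the tool goes at most 50 mm and 8.59 degrees, less where a joint would pass 70% of its speed; a pose out of reach is approached as far as the arm can. A call is refused whole if a number of a shift passes 5 or a number of a turn 8.59, either way. A call with a gripper value outside its range is refused whole. "hand" is the opening, from -1 (shut) to 1 (fully open), so that 0 is half open, set as the call begins (left out, the last holds). The fingers move at their own pace and stop on an object; "newtons" is the grip in N (left out, the last holds). Time passes only in rows, so rows that do not move let the fingers close. It gives the time, the measured TCP pose, the force and the opening at its end, in the units of the state.
- arm.get_state(): the state, without advancing time (a new reading comes with each control period).
- arm.grab_frame(name): name is "side" or "top" or "wrist"; returns a dict with "color" (480x640x3 uint8, blue, green, red), "z_map" (480x640 float32, m along the optical axis (not along the pixel's ray), 0 where there is no reading), "K" (3x3 intrinsics, pixels), "rvec" (rotation vector, rad) and "tvec" (3), from world to camera coordinates, as OpenCV has them; the wrist camera has in their place "mount" (4x4, takes a point from camera to tool coordinates, whose origin is the TCP and whose axes are the flange's). Camera axes: x right, y down, z forward; pixel columns grow to the right and rows downward; lengths in m; the calibration is good to about 2 mm. A picture is of the moment at which its call begins: read the wrist's pose just before it.
- arm.sign_off(): hands the job in, once; it reports no verdict.
The state is a dict: "time_s": time; "qpos": joint angles; "joint_vel": joint speeds; "joint_torque": joint torques, N m; "tool_pos": TCP position; "orientation": TCP orientation; "wrist_force": force on the tool from outside, world axes, zero at the start; "ft_torque": the same for the moment, N m; "opening": opening from 0.0 (shut) to 1.0 (fully open).
Only numpy, scipy, OpenCV 4.12 (cv2) and the standard library are available. Lean on these libraries where they do the work, as an engineer would, in place of code of your own. Each camera call takes 0.05 s, during which the arm holds its last target. There are 200 camera calls.

## Working session

There is one attempt and no reset: what is moved stays moved. The work goes in short steps, Python scripts to look and compute and a tool call to move; the robot and the scene stay as the last step left them, time stands still between calls to the robot, and variables do not carry over. Pictures are saved under pics/ and viewed, about 8 in all and at most 12, crops included, and the job is handed in when it is done.

Besides the shell and the picture viewer there is one more tool, called after "Call:" as name([rows], argument=value, ...), one row to a line, values as JSON. drive_tool: Moves the arm, as the interface text tells. Its arguments: {"type":"object","properties":{"deltas":{"type":"array","items":{"type":"array","items":{"type":"number"}}},"hand":{"type":"number"},"newtons":{"type":"number"}},"required":["deltas"]}

```bash
mkdir -p pics; cat > h.py <<'E'
import numpy as np, cv2
from workcell import arm
def grab(n,save=None):
    f=arm.grab_frame(n)
    if save: cv2.imwrite(f'pics/{save}.png',f['color']); np.savez(f'pics/{save}.npz',**f)
    return f
def world(f,u,v,z=None):
    K=f['K'];z=f['z_map'][v,u] if z is None else z
    p=np.linalg.inv(K)@[u,v,1]*z
    R=cv2.Rodrigues(f['rvec'])[0]
    return R.T@(p-np.ravel(f['tvec']))
def proj(f,P): return cv2.projectPoints(np.float64(P).reshape(-1,1,3),f['rvec'],f['tvec'],f['K'],None)[0].reshape(-1,2)
E
python3 - <<'E'
from h import *
print(arm.get_state())
for n in('side','top'):
    f=grab(n,n+'0');R=cv2.Rodrigues(f['rvec'])[0];print(n,-R.T@np.ravel(f['tvec']),R[2])
E
```

```text
{'time_s': 0.0, 'qpos': array([-67.98936211,  19.07251416,  -3.70520592,  83.70709465,
         1.23951686,  77.34142005,  -5.07004478]), 'joint_vel': array([-0.00927157,  0.08264106, -0.02374644,  0.1407688 , -0.03187566,
        0.0114971 , -0.06425563]), 'joint_torque': array([ 5.76495622e-04, -6.23260045e+01,  2.50025588e-02, -3.89894485e+01,
       -6.13466394e-02,  3.98377818e-02,  1.65169972e-04]), 'tool_pos': array([0.24715251, 0.57363773, 0.2217389 ]), 'orientation': array([-1.79919085e+02,  6.19645152e-03,  1.56695037e+02]), 'wrist_force': array([ 0.76723522, -0.08647573,  0.6473247 ]), 'ft_torque': array([-0.06128059,  0.02958475,  0.06682201]), 'opening': 0.9976073456491356}
side [ 0.26443172 -0.58697265  0.89813784] [ 0.31824108  0.63671867 -0.70236169]
top [0.37860947 0.08456562 1.28754532] [ 0.18418292 -0.00595414 -0.98287395]
```

View pics/side0.png

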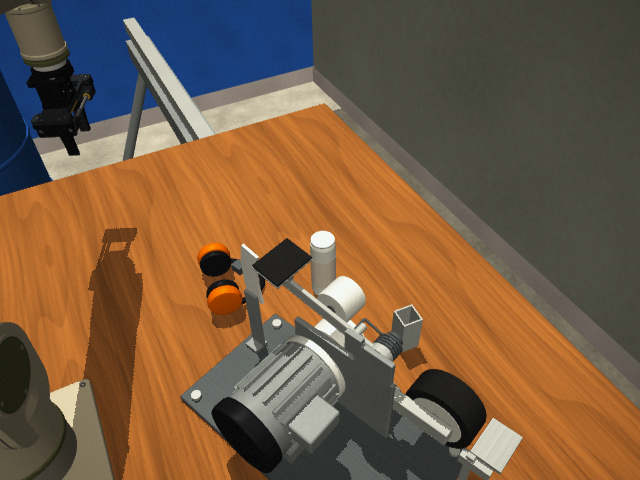

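View pics/top0.png

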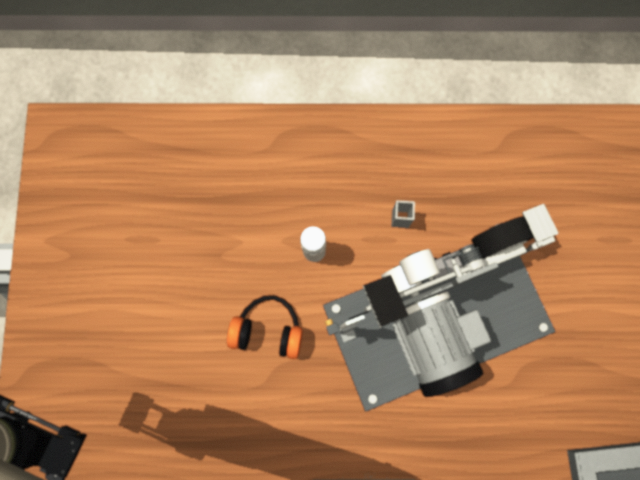

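Side view: the pad is black at about (283,261), and the scale is seen from behind at (250,245)–(262,350). Top view: the pad is at (385,299), the scale at (350,322) and the brass of the marker at (328,322). Next I'll fit the pad and base.

```bash
python3 - <<'E'
from h import *
f=dict(np.load('pics/top0.npz'))
c=f['color'].astype(int)
for n in ('top','side'):
    f=dict(np.load(f'pics/{n}0.npz'));c=f['color'].astype(int)
    u0,v0=(385,299) if n=='top' else (283,261)
    m=((c.max(2)<50)).astype(np.uint8)
    l=cv2.connectedComponents(m)[1];k=l==l[v0,u0]
    vs,us=np.nonzero(k)
    P=np.array([world(f,u,v) for u,v in zip(us,vs)])
    P=P[np.abs(P[:,2]-np.median(P[:,2]))<0.02]
    r=cv2.minAreaRect((P[:,:2]*1000).astype(np.float32))
    A=np.c_[P[:,:2],np.ones(len(P))];co=np.linalg.lstsq(A,P[:,2],rcond=None)[0]
    print(n,len(P),P.mean(0),r,'slope',co[:2],np.degrees(np.arctan2(-co[1],-co[0])))
f=dict(np.load('pics/top0.npz'))
def onz(u,v,z):
    a=world(f,u,v,1.);b=world(f,u,v,2.);return a+(b-a)*(z-a[2])/(b-a)[2]
for u,v in[(325,302),(368,409),(553,328),(336,308),(372,399),(543,327)]:print(u,v,onz(u,v,.012))
im=f['color'][260:380,280:440];cv2.imwrite('pics/topcrop.png',cv2.resize(im,None,fx=5,fy=5,interpolation=cv2.INTER_CUBIC))
print(np.round([[world(f,u,v)[2] for u in range(322,372,4)] for v in range(312,332,3)],3))
E
```

```text
top 1121 [ 0.46894501 -0.02434187  0.27918122] ((469.6873474121094, -24.887557983398438), (74.704345703125, 51.23773193359375), 20.740753173828125) slope [-0.0645754   0.16378904] -68.48268763397003
side 1440 [ 0.47078923 -0.02892017  0.2783669 ] ((472.01995849609375, -27.308273315429688), (80.04409790039062, 56.0993766784668), 22.08918571472168) slope [-0.06322536  0.16509389] -69.04485651623749
325 302 [0.48979293 0.08301387 0.012     ]
368 409 [ 0.25850108 -0.01015787  0.012     ]
553 328 [ 0.43209503 -0.42419777  0.012     ]
336 308 [0.4764081  0.05843548 0.012     ]
372 399 [ 0.27945402 -0.01912597  0.012     ]
543 327 [ 0.43430173 -0.40205695  0.012     ]
[[-0.006  0.015  0.015  0.014  0.013  0.011  0.011  0.015  0.014  0.014
   0.245  0.244  0.01 ]
 [ 0.003  0.003  0.009  0.005  0.012  0.012  0.011  0.011  0.012  0.249
   0.265  0.015  0.013]
 [ 0.001 -0.004  0.017  0.015  0.014  0.012  0.012  0.246  0.271  0.269
   0.255  0.008  0.009]
 [ 0.001  0.207  0.207  0.014  0.011  0.013  0.01   0.272  0.266  0.152
   0.011  0.01   0.012]
 [ 0.003  0.205  0.208  0.208  0.206  0.247  0.274  0.193  0.159  0.016
   0.014  0.013  0.009]
 [ 0.003  0.204  0.207  0.208  0.202  0.207  0.161  0.158  0.116  0.018
   0.013  0.012  0.017]
 [-0.002  0.002  0.204  0.207  0.208  0.156  0.139  0.016  0.013  0.009
   0.012  0.011  0.009]]
```

View pics/topcrop.png

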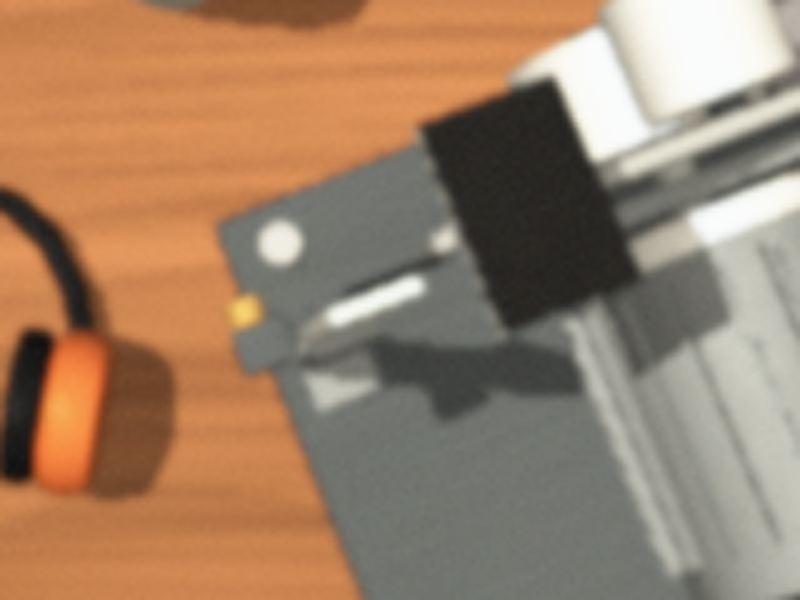

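The crop shows the pad centre at about (385,300) in the original image, the brass at (329,322), and the clamp around (333,327) with its top at z≈0.207. The pad fit agrees with the arm being at rest (z 0.279). Next I'll work out yaw, the targets and the wrist camera mount.

```bash
python3 - <<'E'
from h import *
f=grab('wrist');print(np.round(f['mount'],3),f['K'][0])
yaw=np.radians(21.7);X=np.array([np.cos(yaw),np.sin(yaw),0]);Y=np.array([-X[1],X[0],0])
pad=np.array([.471,-.0265,.279]);H=pad-.1944*Y;H[2]=.2;print('hinge',H)
for n in('top','side'):
    g=dict(np.load(f'pics/{n}0.npz'))
    pts=[H+.27*(np.cos(t)*Y+[0,0,np.sin(t)]) for t in(.17,0)]+[H+.274*(np.cos(t)*Y+[0,0,np.sin(t)]) for t in(.06,0,-.08)]
    print(n,np.round(proj(g,pts),1).tolist(),np.round(pts,4).tolist())
s=arm.get_state();R=cv2.Rodrigues(np.zeros(3))[0]
from scipy.spatial.transform import Rotation as Ro
for yw in (156.7,111.7,21.7,-68.3):
    T=Ro.from_euler('xyz',[180,0,yw],degrees=True).as_matrix();print(yw,'cam offset in grinder xy',(T@f['mount'][:3,3])@X,(T@f['mount'][:3,3])@Y)
E
```

```text
[[-0.    -0.953 -0.304  0.085]
 [ 1.    -0.    -0.001 -0.   ]
 [ 0.    -0.304  0.953 -0.162]
 [ 0.     0.     0.     1.   ]] [351.0390855    0.         321.23116965]
hinge [ 0.54287877 -0.20712337  0.2       ]
top [[348.7, 315.7], [345.8, 318.0], [344.4, 318.2], [343.8, 318.8], [343.9, 319.3]] [[0.4445, 0.0401, 0.2457], [0.443, 0.0437, 0.2], [0.4418, 0.047, 0.2164], [0.4416, 0.0475, 0.2], [0.4419, 0.0466, 0.1781]]
side [[251.8, 254.4], [253.1, 271.7], [250.7, 264.3], [251.5, 270.6], [253.2, 279.2]] [[0.4445, 0.0401, 0.2457], [0.443, 0.0437, 0.2], [0.4418, 0.047, 0.2164], [0.4416, 0.0475, 0.2], [0.4419, 0.0466, 0.1781]]
156.7 cam offset in grinder xy -0.06037536281425149 0.06029860538829622
111.7 cam offset in grinder xy -5.4275696399416653e-05 0.0853293812287113
21.7 cam offset in grinder xy 0.08532938122871131 5.427569639939659e-05
-68.3 cam offset in grinder xy 5.4275696399416653e-05 -0.0853293812287113
```

Call:
drive_tool([
  [0,0,-4.5,0],
  [0,0,-4.5,0],
  [0,0,-4.5,0],
  [0,0,-4.5,0],
  [-3.5,-2.6,0,0],
  [-3.5,-2.6,0,0],
  [-3.5,-2.6,0,0],
  [-3.5,-2.6,0,0],
  [-3.5,-2.6,0,0],
  [-3.5,-2.6,0,0],
], hand=-1)

```text
time_s: 1.15
tool_pos: [0.379, 0.3459, 0.4024]
orientation: [180.0, -0.0, 156.7]
wrist_force: [1.3, -0.0, 0.6]
opening: 0.172
```

Call:
drive_tool([
  [-3.5,-2.6,0,0],
  [-3.5,-2.6,0,0],
  [-3.5,-2.6,0,0],
  [-3.5,-2.6,0,0],
  [-3.5,-2.6,0,0],
  [-3.5,-2.6,0,0],
  [-3.5,-2.6,0,0],
  [-3.5,-2.6,0,0],
  [0,0,0,8.5],
  [0,0,0,8.5],
])

```text
time_s: 2.15
tool_pos: [0.5536, 0.0442, 0.4021]
orientation: [-180.0, -0.0, 139.2]
wrist_force: [-0.4, 0.5, 0.5]
opening: 0.003
```

Call:
drive_tool([
  [0,0,0,8.5],
  [0,0,0,8.5],
  [0,0,0,8.5],
  [0,0,0,8.5],
  [0,0,0,8.5],
  [0,0,0,8.5],
  [0,0,0,8.5],
  [0,0,0,8.5],
  [0,0,0,8.5],
  [0,0,0,8.5],
])

```text
time_s: 3.15
tool_pos: [0.5532, 0.0459, 0.4023]
orientation: [-180.0, 0.0, 54.3]
wrist_force: [-0.1, -0.4, -0.1]
opening: 0.005
```

Call:
drive_tool([
  [0,0,0,8.5],
  [0,0,0,8.5],
  [0,0,0,8.5],
  [0,0,0,7.5],
  [0,0,2.5,0],
  [0,0,2.5,0],
  [0,0,2,0],
  [0,0,0,0],
  [0,0,0,0],
])

```text
time_s: 4.05
tool_pos: [0.5532, 0.0459, 0.3331]
orientation: [-180.0, 0.0, 21.7]
wrist_force: [-0.4, -0.4, 0.3]
opening: 0.005
```

```bash
cat >> h.py <<'E'
from scipy.spatial.transform import Rotation as Ro
yaw=np.radians(21.7);X=np.array([np.cos(yaw),np.sin(yaw),0]);Y=np.array([-X[1],X[0],0])
H=np.array([.54288,-.20712,.2])
def wrist(save):
    s=arm.get_state();f=arm.grab_frame('wrist')
    T=np.eye(4);T[:3,:3]=Ro.from_euler('xyz',s['orientation'],degrees=True).as_matrix();T[:3,3]=s['tool_pos']
    W=np.linalg.inv(T@f['mount']);f['rvec']=cv2.Rodrigues(W[:3,:3])[0];f['tvec']=W[:3,3]
    cv2.imwrite(f'pics/{save}.png',f['color']);np.savez(f'pics/{save}.npz',**f)
    print(s['time_s'],s['tool_pos'],s['orientation'],s['wrist_force'],s['opening']);return f
def arc(t,r): return H+r*(np.cos(t)*Y+[0,0,np.sin(t)])
def gr(p): # grinder-hinge coords: x,y,z in mm
    d=p-H;return np.round([d@X*1e3,d@Y*1e3,d[2]*1e3],1)
E
python3 - <<'E'
from h import *
f=wrist('w1')
print(proj(f,[arc(.17,.27),arc(.06,.274),arc(0,.274),arc(-.08,.274)]).round(1).tolist())
E
```

```text
4.05 [0.55324641 0.04586732 0.33306426] [-1.79993637e+02  1.92835743e-03  2.16962985e+01] [-0.37248982 -0.37137421  0.27068083] 0.004741408685230423
[[280.7, 364.6], [276.1, 344.5], [277.7, 334.6], [281.0, 322.8]]
```

View pics/w1.png

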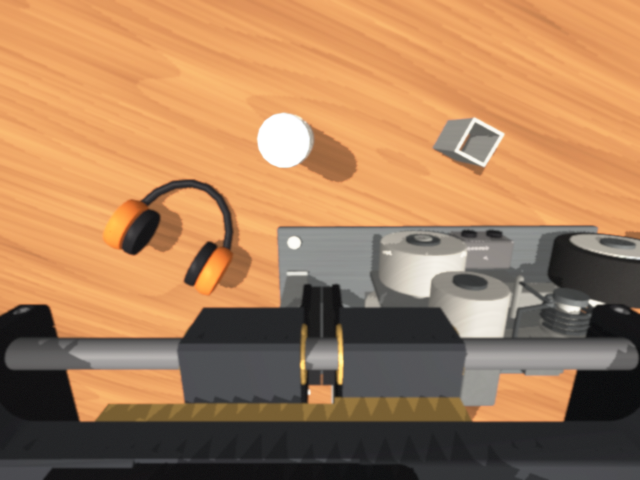

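The view is mostly blocked by the gripper body (rows > 310); only the bench items, which are untouched, and the grinder's far side show. I'll turn to yaw 111.7 over the pad so that the camera sits above the scale.

Call:
drive_tool([
  [-3.5,1.2,0,0],
  [-3.4,1.3,0,0],
  [-3.4,1.2,0,0],
  [0,0,0,-8.5],
  [0,0,0,-8.5],
  [0,0,0,-8.5],
  [0,0,0,-8.5],
  [0,0,0,-8.5],
  [0,0,0,-8.5],
  [0,0,0,-8.5],
])

```text
time_s: 5.1
tool_pos: [0.4718, -0.0269, 0.334]
orientation: [179.9, -0.1, 81.5]
wrist_force: [0.1, -0.0, 0.2]
opening: 0.006
```

Call:
drive_tool([
  [0,0,0,-8.5],
  [0,0,0,-8.5],
  [0,0,0,-8.5],
  [0,0,0,-5],
  [0,0,0,0],
  [0,0,0,0],
])

```text
time_s: 5.7
tool_pos: [0.4716, -0.0267, 0.3334]
orientation: [179.9, -0.0, 111.5]
wrist_force: [0.7, 0.5, 1.0]
opening: 0.008
```

```bash
python3 - <<'E'
from h import *
f=wrist('w2')
print(proj(f,[arc(.17,.27),arc(.06,.274),arc(0,.274),arc(-.08,.274)]).round(1).tolist())
u,v=proj(f,[arc(.0,.274)])[0].astype(int);print(u,v)
im=f['color'][v-90:v+60,u-100:u+100]
cv2.imwrite('pics/w2c.png',cv2.resize(im,None,fx=4,fy=4,interpolation=cv2.INTER_CUBIC))
E
```

```text
5.7 [ 0.47157184 -0.02671385  0.33337807] [ 1.79921270e+02 -2.56625553e-03  1.11515943e+02] [0.65564562 0.47927081 0.98057635] 0.007957294125029182
[[321.6, 150.8], [321.4, 138.8], [321.4, 137.8], [321.4, 138.4]]
321 137
```

View pics/w2c.png

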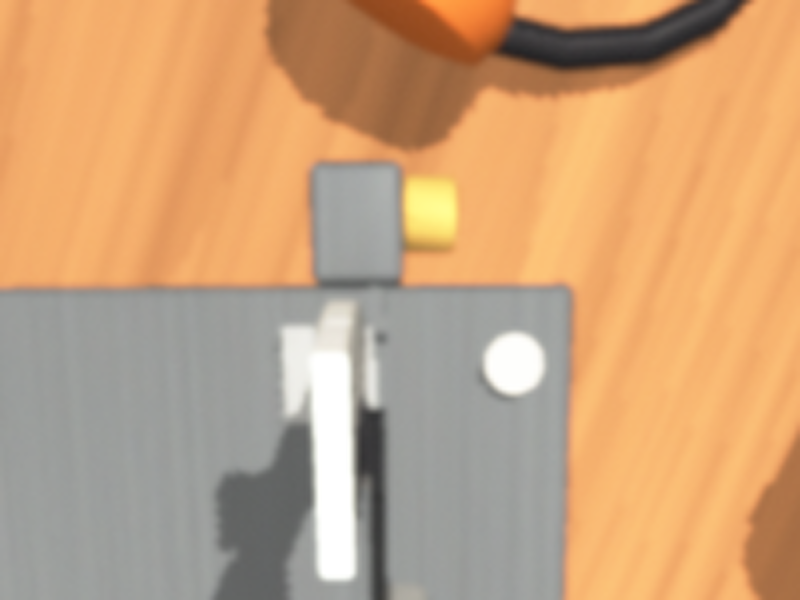

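The crop shows the clamp at crop (315–400, 163–280), the brass screw at (430,215), the black pointer ending at about (370,410), and the marker's dark tip at about (380,340–290). Next I'll read the depths there.

```bash
python3 - <<'E'
from h import *
f=dict(np.load('pics/w2.npz'))
g=lambda x,y:(221+round(x/4),47+round(y/4))
print('clamp');
for y in range(170,280,16): print([gr(world(f,*g(x,y))).tolist() for x in(328,358,388)])
print('tip/scale')
for y in range(284,350,6): print(y,[gr(world(f,*g(x,y))).tolist() for x in(370,376,380,384)])
print('pointer')
for y in range(380,500,12): print(y,[gr(world(f,*g(x,y))).tolist() for x in(366,372,378)])
# pad plane
P=np.array([world(f,u,v) for u in range(250,400) for v in range(150,480)]);P=P[(abs(P[:,2]-.279)<.012)]
print(len(P))
E
```

```text
clamp
[[-13.8, 309.4, 7.5], [-7.7, 309.3, 8.2], [-2.5, 309.3, 8.6]]
[[-13.8, 306.5, 8.6], [-7.8, 306.6, 7.7], [-2.5, 306.6, 7.5]]
[[-13.8, 303.7, 9.0], [-7.8, 303.8, 7.4], [-2.5, 303.7, 9.1]]
[[-14.0, 301.1, 6.9], [-7.8, 300.9, 9.4], [-2.5, 300.9, 8.7]]
[[-14.0, 298.1, 8.5], [-7.9, 298.2, 6.9], [-2.5, 298.0, 9.3]]
[[-14.1, 295.3, 7.3], [-7.9, 295.3, 6.8], [-2.6, 295.2, 8.3]]
[[-14.1, 292.4, 7.9], [-7.9, 292.3, 8.7], [-2.6, 292.3, 8.7]]
tip/scale
284 [[-6.7, 289.1, -2.5], [-4.9, 288.8, 6.1], [-4.2, 288.9, 4.2], [-3.4, 288.8, 6.2]]
290 [[-10.5, 294.3, -188.5], [-5.0, 288.1, 5.0], [-4.2, 288.1, 4.4], [-3.4, 288.1, 5.6]]
296 [[-10.5, 291.8, -188.0], [-5.0, 286.6, 5.4], [-4.2, 286.7, 4.6], [-3.4, 286.6, 4.8]]
302 [[-10.6, 289.4, -189.7], [-5.0, 285.2, 5.1], [-4.2, 285.1, 6.1], [-3.4, 285.1, 5.6]]
308 [[-10.6, 288.1, -188.7], [-5.0, 284.4, 4.7], [-4.2, 284.4, 4.7], [-3.4, 284.4, 6.0]]
314 [[-10.6, 286.9, -188.2], [-5.0, 283.7, 4.1], [-4.2, 283.7, 4.7], [-3.4, 283.7, 4.8]]
320 [[-10.6, 284.4, -187.6], [-5.0, 282.2, 5.2], [-4.2, 282.2, 5.4], [-3.4, 282.2, 5.1]]
326 [[-10.5, 281.9, -183.6], [
[... 339 characters left out ...]
[-10.7, 265.8, -181.2], [-9.3, 265.8, -180.5], [-8.1, 265.6, -187.1]]
392 [[-10.7, 262.0, -182.0], [-9.4, 261.9, -182.9], [-8.2, 261.8, -186.9]]
404 [[-10.7, 258.2, -181.3], [-9.5, 258.1, -182.7], [-8.2, 257.9, -188.5]]
416 [[-5.8, 266.2, 48.9], [-5.2, 266.1, 48.1], [-4.5, 266.1, 47.9]]
428 [[-5.9, 264.2, 48.1], [-5.2, 264.2, 48.1], [-4.5, 264.1, 47.2]]
440 [[-5.9, 262.1, 47.8], [-5.2, 262.1, 47.7], [-4.5, 262.1, 47.5]]
452 [[-5.9, 260.1, 48.0], [-5.3, 260.0, 46.6], [-4.6, 260.1, 46.8]]
464 [[-6.0, 258.0, 46.4], [-5.3, 258.1, 47.5], [-4.6, 257.9, 45.6]]
476 [[-6.0, 256.0, 46.9], [-5.3, 256.0, 46.6], [-4.6, 255.9, 45.5]]
488 [[-6.0, 253.8, 45.4], [-5.3, 253.9, 46.5], [-4.6, 253.8, 45.7]]
9113
```

The pointer at rest reads 266 / 48 mm, which fits the model. The marker tip's top is about 2.7 mm and the clamp's top about 8.2 mm, so the marker lies about level with the hinge (θ≈0). The pad top must therefore come down to z≈0.245. I'll descend slowly.

Call:
drive_tool([
  [0,0,2,0],
  [0,0,2,0],
  [0,0,0.6,0],
  [0,0,0.2,0],
  [0,0,0.2,0],
  [0,0,0.2,0],
  [0,0,0.2,0],
  [0,0,0,0],
  [0,0,0,0],
])

```text
time_s: 6.65
tool_pos: [0.4716, -0.0262, 0.2795]
orientation: [179.9, -0.0, 111.7]
wrist_force: [-2.8, 1.5, 7.6]
opening: 0.006
```

Call:
drive_tool([
  [0.06,0,0.2,0],
  [0.06,0,0.2,0],
  [0.06,0,0.2,0],
  [0.06,0,0.2,0],
  [0.06,0,0.2,0],
  [0.06,0,0.2,0],
  [0.06,0,0.2,0],
  [0.06,0,0.2,0],
  [0.06,0,0.2,0],
  [0,0,0,0],
])

```text
time_s: 7.65
tool_pos: [0.4693, -0.0205, 0.2616]
orientation: [179.9, -0.1, 111.7]
wrist_force: [-5.6, 2.9, 9.2]
opening: 0.004
```

Call:
drive_tool([
  [0.06,0,0.2,0],
  [0.06,0,0.2,0],
  [0.05,0,0.2,0],
  [0.05,0,0.2,0],
  [0,0,0.2,0],
  [0,0,0,0],
  [0,0,0,0],
])

```text
time_s: 8.35
tool_pos: [0.4685, -0.0181, 0.2518]
orientation: [179.9, -0.1, 111.8]
wrist_force: [-5.8, 4.6, 11.5]
opening: 0.008
```

```bash
python3 - <<'E'
from h import *
f=wrist('w3')
im=f['color'][60:210,221:421]
cv2.imwrite('pics/w3c.png',cv2.resize(im,None,fx=4,fy=4,interpolation=cv2.INTER_CUBIC))
P=np.array([[u,v,*gr(world(f,u,v))] for u in range(290,340) for v in range(60,260)])
P=P[(abs(P[:,2]+4.5)<2.5)&(P[:,4]>-30)&(P[:,3]>240)&(P[:,3]<292)]
for y in range(240,292,3):
    q=P[(P[:,3]>=y)&(P[:,3]<y+3)]
    if len(q):print(y,len(q),np.median(q[:,4]),np.percentile(q[:,4],[10,90]).round(1))
E
```

```text
8.35 [ 0.46847002 -0.0181286   0.25178025] [ 1.79931206e+02 -1.26771243e-01  1.11758118e+02] [-5.78716803  4.55081821 11.49586638] 0.0075931362428186145
240 22 12.05 [11.2 12.5]
243 27 12.0 [11.4 12.6]
246 25 12.1 [11.2 13. ]
249 25 12.4 [11.5 13.2]
252 28 12.45 [11.5 13. ]
255 26 12.05 [10.4 13. ]
258 25 10.6 [ 9.7 11.5]
261 26 10.7 [ 9.5 11.4]
264 25 10.6 [ 9.3 11.4]
267 30 10.6 [ 9.5 11.6]
270 12 10.1 [ 9.7 11.2]
273 5 3.1 [2.9 3.8]
276 30 2.7 [1.8 3.7]
279 25 4.4 [2.4 5.7]
282 28 4.9 [4.4 5.8]
285 36 5.25 [4.1 6. ]
288 39 7.2 [5.1 8.3]
291 17 8.0 [7.3 8.9]
```

View pics/w3c.png

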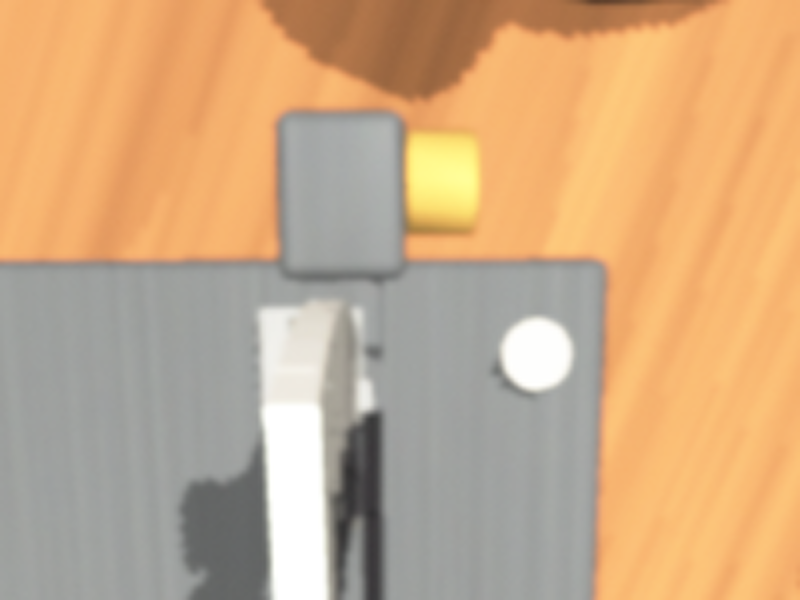

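The crop shows the marker unmoved, with the pointer (black, x≈370) ending at y≈410 beside its tip. By depth the pointer's top is 10.6 mm against 2.8 mm for the marker tip, so about 7.8 mm is left at the pointer, or 5.9 mm at the pad.

Call:
drive_tool([
  [0.02,0,0.15,0],
  [0.02,0,0.15,0],
  [0.02,0,0.15,0],
  [0,0,0.13,0],
  [0,0,0,0],
  [0,0,0,0],
  [0,0,0,0],
])

```text
time_s: 9.1
tool_pos: [0.4681, -0.017, 0.2461]
orientation: [179.9, -0.2, 111.8]
wrist_force: [-7.4, 5.6, 12.5]
opening: 0.007
```

```bash
python3 - <<'E'
from h import *
f=wrist('w4')
P=np.array([[u,v,*gr(world(f,u,v))] for u in range(290,340) for v in range(60,260)])
P=P[(abs(P[:,2]+4.5)<2.5)&(P[:,4]>-30)&(P[:,3]>255)&(P[:,3]<292)]
for y in range(255,292,3):
    q=P[(P[:,3]>=y)&(P[:,3]<y+3)]
    if len(q):print(y,len(q),np.median(q[:,4]),np.percentile(q[:,4],[10,90]).round(1))
E
```

```text
9.1 [ 0.46810769 -0.01702208  0.24608429] [ 1.79933726e+02 -1.71946263e-01  1.11787982e+02] [-7.40850745  5.60062735 12.49379323] 0.0068846696423913315
255 28 5.0 [3.2 6. ]
258 27 3.5 [2.5 4.6]
261 25 3.2 [2.8 4.2]
264 27 3.5 [2.6 3.9]
267 29 3.4 [2.6 3.9]
270 17 3.0 [-1.3  4.2]
273 10 2.2 [1.7 2.8]
276 32 2.7 [1.6 3.7]
279 30 4.449999999999999 [2.3 5.9]
282 36 5.05 [4.3 5.7]
285 36 4.9 [4.  5.9]
288 39 6.9 [4.3 8.5]
291 18 8.0 [7.1 8.8]
```

The pointer is within about 1 mm of the marker. I'll hold, then ease up slowly.

Call:
drive_tool([
  [0,0,0,0],
  [0,0,0,0],
  [0,0,0,0],
  [0,0,0,0],
  [0,0,0,0],
  [0,0,0,0],
  [0,0,0,0],
  [0,0,0,0],
])

```text
time_s: 9.95
tool_pos: [0.4681, -0.017, 0.2461]
orientation: [179.9, -0.2, 111.8]
wrist_force: [-7.7, 8.0, 12.6]
opening: 0.006
```

Call:
drive_tool([
  [-0.05,0,-0.2,0],
  [-0.05,0,-0.2,0],
  [-0.05,0,-0.2,0],
  [-0.05,0,-0.2,0],
  [-0.05,0,-0.2,0],
  [-0.05,0,-0.2,0],
  [-0.05,0,-0.2,0],
  [-0.05,0,-0.2,0],
  [-0.05,0,-0.2,0],
  [-0.05,0,-0.2,0],
])

```text
time_s: 10.95
tool_pos: [0.4704, -0.0223, 0.2661]
orientation: [179.9, -0.1, 111.8]
wrist_force: [-4.9, 3.7, 8.8]
opening: 0.011
```

Call:
drive_tool([
  [-0.05,0,-0.2,0],
  [-0.05,0,-0.2,0],
  [-0.05,0,-0.2,0],
  [-0.05,0,-0.2,0],
  [-0.05,0,-0.2,0],
  [0,0,-0.1,0],
  [0,0,-0.1,0],
  [0,0,-0.1,0],
  [0,0,-0.1,0],
  [0,0,-0.1,0],
])

```text
time_s: 11.95
tool_pos: [0.4719, -0.0267, 0.2807]
orientation: [179.9, 0.1, 111.6]
wrist_force: [3.1, -3.6, 3.9]
opening: 0.008
```

Call:
drive_tool([
  [0,0,-0.1,0],
  [0,0,-0.1,0],
  [0,0,-0.1,0],
  [0,0,0,0],
  [0,0,0,0],
  [0,0,0,0],
])

```text
time_s: 12.55
tool_pos: [0.4708, -0.0259, 0.2825]
orientation: [-180.0, -0.0, 111.7]
wrist_force: [0.4, 0.7, -0.3]
opening: 0.005
```

The contact force is gone and the arm is at its stop. I'll take the hand away straight up and check.

Call:
drive_tool([
  [0,0,-0.5,0],
  [0,0,-1.5,0],
  [0,0,-3,0],
  [0,0,-3,0],
  [0,0,-2,0],
  [0,0,0,0],
  [0,0,0,0],
  [0,0,0,0],
])

```text
time_s: 13.35
tool_pos: [0.4707, -0.0259, 0.3819]
orientation: [-179.9, -0.0, 111.7]
wrist_force: [0.2, -0.5, 0.4]
opening: 0.007
```

```bash
python3 - <<'E'
from h import *
f=wrist('w5')
P=np.array([[u,v,*gr(world(f,u,v))] for u in range(290,340) for v in range(60,300)])
P=P[(abs(P[:,2]+4.5)<2.5)&(P[:,4]>-30)&(P[:,3]>258)&(P[:,3]<292)]
for y in range(258,292,3):
    q=P[(P[:,3]>=y)&(P[:,3]<y+3)]
    if len(q):print(y,len(q),np.median(q[:,4]))
for n in('top','side'):
    g=grab(n,n+'1');o=dict(np.load(f'pics/{n}0.npz'))
    d=(cv2.absdiff(g['color'],o['color']).max(2)>40)
    B={'top':[('ear',225,290,305,362),('can',298,222,330,265),('tube',390,198,418,230),('marker',322,315,345,335)],'side':[('ear',195,240,250,318),('can',308,230,338,295),('tube',390,303,425,350)]}[n]
    for k,a,b,c,e in B:print(n,k,d[b:e,a:c].mean().round(3))
E
```

```text
13.35 [ 0.47065192 -0.02593391  0.3818716 ] [-1.79927357e+02 -1.55253931e-02  1.11696196e+02] [ 0.21327652 -0.49962138  0.42003014] 0.006539465647546668
258 16 47.25
261 14 47.150000000000006
264 14 48.4
267 4 46.95
273 3 3.2
276 9 2.7
279 9 4.9
282 12 4.949999999999999
285 9 4.8
288 18 6.3
291 5 8.8
top ear 0.0
top can 0.0
top tube 0.411
top marker 0.0
side ear 0.0
side can 0.074
side tube 0.0
```

```bash
python3 -c "
from workcell import arm
print(arm.sign_off())"
```

```text
the job is handed in; nothing more can be done
None
```

I pressed the pad slowly down with the closed fingers until the pointer stood at the set marker, then eased the arm back up to its stop and took the hand away. The job is handed in at about 13 s of the 45 s allowed; no verdict was reported.

- **At the marker:** by wrist-camera depth, the pointer was about 1 mm above the marker's tip, not past it. I held it there for over 0.8 s with about 12.5 N of downward force on the pad.
- **Back at the stop:** I raised the fingers at 1–2 cm/s, under contact until the arm reached its stop. The pointer then read about 48 mm above the hinge, the same as at the start, and the wrist force was near zero.
- **Marker:** it read the same before and after by depth, and its patch in the top camera image did not change.
- **Loose things:** the ear defenders showed no change in either camera. Two patches did change between the start and end pictures: the tube in the top view (41% of pixels) and the can in the side view (7%). The other camera showed no change for either, so I took this to be the robot or its shadow in the view. I did not look at those pictures to confirm it.

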